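Fit a mini-centrifuge rotor and prove the catch with a pull

ROBOT

A 6-joint arm with a two-finger parallel gripper is mounted at the origin on a cart in front of the work surface, level with it; the furniture and walls round the work are solid. World frame = base frame: x ahead of the robot, y to its left, z up, the work surface at z = 0. Lengths are in m, angles in degrees, forces in N, time in s.
With the tool pointing down it reaches from about 0.3 to 0.875 m from the base axis. Payload 4.2 kg.
Tool frame: the origin (TCP) lies midway between the tips of the shut fingers; the grasp point (between the pads) lies bot.hold_point_z behind it (bot.hold_point_z is the distance from the TCP to the grasp point, in m); x points along the fingers, z is the direction in which the jaws open and shut, and the axes are right-handed (so a half turn about x gives the same grasp; the last joint's range is limited). The gripper opens to 85 mm and grips with 20 to 120 N. Pads are 22 mm wide; open, the fingers measure 114 mm over their backs; the gripper's body (76 mm by 85 mm) begins 54 mm behind the grasp point. The pads swing forward as they close: fully open they stand 13 mm farther back than shut.
Start: joints at [-72.193, 18.312, 89.639, -0, 72.044, -1.146], TCP at [0.187, -0.544, 0.231] pointing down, gripper open.
Joint ranges: [-177.97, 177.97], [-48.28, 115.42], [12.27, 149.76], [-77.06, 257.06], [2.81, 150.46], [-146.56, 146.56]. Speed limits (degrees/s): [147.25, 147.25, 180, 180, 180, 180].

INTERFACE

Orientations are given as a 3x3 rotation matrix whose columns are the frame's x, y, z axes.
In Python, from workcell import sensors, optics, ticket, finder, bot gives the robot as it stands.
- The arm moves only by the shell command python3 -m creep 'ROWS' [OPENING] [FORCE]. ROWS is JSON, a list of rows, each a list of 4 numbers: the shift along the tool's x, y, z in m, then the turn about the tool's x in rad. A call has 1 to 10 rows; each row shifts and turns the commanded pose from where the row before left it, along the tool's axes as they then stand; what a row does not reach is not made up. A row lasts 1/10 s, in which the tool goes at most 50 mm and 8.59 degrees, less where a joint would pass 70% of its speed; a pose out of reach is approached as far as the arm can. A call with a gripper value outside its range is refused whole. OPENING is the finger opening in m, from 0 to 0.0854, set as the call begins (- or left out, the last holds). The fingers move at their own pace and stop on an object; FORCE is the grip in N (left out, the last holds). Time passes only in rows, so rows that do not move let the fingers close. It gives the time, the measured TCP pose, the force and the opening at its end, in the units of the state.
- sensors.get_obs(): the state, without advancing time (a new reading comes with each control period).
- optics.get_image(name): name is "scene" or "top"; returns a dict with "pixels" (480x640x3 uint8, red, green, blue), "intrinsics" (3x3 intrinsics, pixels), "dist" ([k1, k2, p1, p2, k3] as OpenCV has them; the pictures are not rectified), "R" (3x3) and "t" (3): a world point X has camera coordinates R X + t. Camera axes: x right, y down, z forward; pixel columns grow to the right and rows downward; lengths in m; the calibration is good to about 2 mm. A picture is of the moment at which its call begins. There is no depth.
- ticket.finish_job(): hands the job in, once; it reports no verdict.
Trained networks look in the newest picture that a camera, given by its name, has taken for a name from the list of things; names that differ only in an ending like _2 or _b are one class to them, and where a whole thing is asked for, a point or a joint stands for the part that bears it (a point fixed in the world has none). Each returns a list of dicts, best first, with "p" (0 to 1); they miss things now and then, are a little off and sometimes report something else, mostly with a low value. They report only what shows in the picture. A call takes as long as a camera call.
- finder.recognise(label, camera): "position" ([x, y, z] in m, in world coordinates, good to about 4 mm: the middle of the surface that is visible of it).
- finder.trace(label, camera): "mask" (480x640 bool, what is visible of it).
The state is a dict: "clock": time; "q": joint angles; "dq": joint speeds; "tau": joint torques, N m; "position": TCP position; "tool_rot": TCP orientation; "ft_force": force on the tool from outside, world axes, zero at the start; "moment": the same for the moment, N m; "gripper_width": finger opening in m.
Only numpy, scipy, OpenCV 4.12 (cv2) and the standard library are available. Lean on these libraries where they do the work, as an engineer would, in place of code of your own. Each camera call takes 0.05 s, during which the arm holds its last target.

TASK

Fit the round rotor with the ring of tube holes (not the rectangular one for tube strips) onto the spindle of the small centrifuge with the open clear lid, and press it straight down until it snaps fully home, never pressing the drive with more than 25 N. Then prove that the catch holds before anyone spins it: pull the rotor straight up by its knob with a steady 12 N for about a second, never more than 20 N. Finally ease off and leave the rotor home, level and let go, without disturbing the other rotor, the timer or the amber dropper bottle.

Things in the scene. Friction and masses are not known exactly. Their poses are not given: they have to be found in the camera images.
- rotor_knob (a point): Centre of the ribbed grey grip knob (25 mm diameter, 28 mm tall, upright) on the round rotor, the loose part to fit; on its axis, 45 mm above its flat underside, 14 mm from the knob's top and foot. z up. Take it from above, fingertips 3 mm or more above the disc. Disc: black, 90 mm wide, sloping top with eight tube holes, 31 mm high in the middle; rotor 59 mm tall, 80 to 170 g; any yaw fits.
- rotor: The same round rotor; origin at the centre of its underside, where the bore opens with a 23 mm funnel, narrows to a 17 mm land 5 to 7 mm up, widens into a groove for the catch balls and ends 30 mm up. It stands upright on the bench. It may have changed places with the rectangular rotor.
- spindle_seat (a point): Centre of the top face of the spindle's steel shoulder (40 mm across) in the centrifuge bowl, 42 mm above the bench; z up. The rotor's underside rests here when home, so its knob centre is then 45 mm above this point (higher while pulled up, by the play of the catch, which is 0.5 to 5 mm and differs from machine to machine).
- spindle_tip (a point): Top of the steel spindle, 29.5 mm above its shoulder: 15.4 mm in diameter, the last 7 mm tapering to 5 mm. Four sprung catch balls, 11 to 15 mm above the shoulder, stick out to 22 mm across. The rotor's land meets them 9 to 15 mm before home, takes 8 to 18 N to pass, snaps over them 4 to 9 mm before home, must go on down to the shoulder, and then holds against over 20 N.
- drive (a joint): Height of spindle and motor on their rubber mounts, in m: 0 at rest, negative pressed down, positive pulled up. The mounts act as a stiff spring of 12 N per mm: 0.0010 is a pull of 12 N, 0.0017 of 20 N, -0.0021 a press of 25 N; stops at 4 mm either way. The reading is noisier than that, so go by the force felt. The rotor's own weight lowers it by 0.0001.
- minifuge: Small white centrifuge, fixed to the bench; origin on the bench under the spindle axis. Round body 170 mm across, rim 75 mm high, bowl 121 mm across, floor 30 mm high; small control nose at -x. The open clear lid stands at its +x side, leaning back: it starts 94 mm from the axis at rim height and slopes away up to 0.24 m above the bench.
- strip_rotor: The other rotor, to be left alone: a black rectangular block 84 x 62 x 22 mm with two rows of small holes and the same 25 mm grey knob, 59 mm tall in all; loose, upright on the bench. Origin at the centre of its underside, z up, x along its length.
- bench_timer: White countdown timer, 64 x 64 x 19 mm, loose, lying on the bench; leave it alone. Origin at the centre of its underside.
- dropper_1: Small amber dropper bottle, 25 mm in diameter and 73 mm tall, loose, standing behind the rotors; leave it alone. Origin at the centre of its underside.

How it is judged (in metres and radians):
On the way, in this order (a step that is already met when the one before it is completed fails the run):
1. the round rotor is snapped on and down on the spindle's shoulder (within 0.8 mm, upright), not pulled (z of rotor_knob in the frame of spindle_seat below 0.0458 m and horizontal distance between rotor_knob and spindle_seat below 0.003 m and angle between rotor_knob's own z axis and vertical below 0.05 rad and value of joint drive below 0.0003 m), for 0.2 s.
2. the home rotor is pulled up with 9 to 15 N (drive raised 0.75 to 1.25 mm) for half a second and stays on (z of rotor_knob in the frame of spindle_seat below 0.0508 m and horizontal distance between rotor_knob and spindle_seat below 0.003 m and angle between rotor_knob's own z axis and vertical below 0.05 rad and value of joint drive between 0.00075 and 0.00125 m), for 0.5 s.
At the end, for the whole second after the job is handed in: The round rotor is home on the spindle: its knob centre less than 46.5 mm above the shoulder and within 3 mm of the axis, upright within 0.05 rad, the drive back at rest (between -0.4 and +0.3 mm) (z of rotor_knob in the frame of spindle_seat below 0.0465 m and horizontal distance between rotor_knob and spindle_seat below 0.003 m and angle between rotor_knob's own z axis and vertical below 0.05 rad and value of joint drive between -0.0004 and 0.0003 m); the robot touches nothing.
It fails at once if the drive is pulled up with more than 20 N (raised over 1.67 mm) (value of joint drive above 0.00167 m).
It fails at once if the drive is pressed with more than 25 N (down over 2.08 mm) (value of joint drive below -0.00208 m).
It fails at once if the rectangular rotor is moved more than 15 mm (distance of strip_rotor from where it was at the start of the episode above 0.015 m).
It fails at once if the timer is moved more than 15 mm (distance of bench_timer from where it was at the start of the episode above 0.015 m).
It fails at once if the amber dropper bottle is moved more than 15 mm (distance of dropper_1 from where it was at the start of the episode above 0.015 m).
It also fails if it takes over 64 s, if anything falls off the work surface, if the arm or the gripper's body presses on something with over 40 N, if the wrist force passes 120 N, or if a joint passes its speed limit or range.

## Working session

There is one attempt and no reset: what is moved stays moved. The work goes in short steps, Python scripts to look and compute and a shell command to move; the robot and the scene stay as the last step left them, time stands still between calls to the robot, and variables do not carry over. Pictures are saved under pics/ and viewed, and the job is handed in when it is done.

```bash
ls; mkdir -p pics; python3 - <<'E'
from workcell import sensors, optics, ticket, finder, bot
import cv2,numpy as np
o=sensors.get_obs();print({k:np.round(v,3).tolist() for k,v in o.items()}, bot.hold_point_z)
for c in ("scene","top"):
    im=optics.get_image(c);cv2.imwrite(f"pics/{c}0.png",im["pixels"][:,:,::-1]);print(c,im["R"],im["t"],im["intrinsics"],im["dist"])
    for l in ("rotor_knob","rotor","spindle_tip","spindle_seat","minifuge","strip_rotor","bench_timer","dropper_1"):
        try:
            print(l,[(np.round(d["position"],4).tolist(),round(d["p"],2)) for d in finder.recognise(l,c)][:3])
        except Exception as e: print(l,e)
E
```

```text
pics
{'clock': 0.0, 'q': [-72.193, 18.352, 89.708, 0.0, 72.043, -1.145], 'dq': [0.09, 0.009, -0.022, -0.069, -0.042, 0.071], 'tau': [0.001, -41.552, -23.416, -0.0, 0.008, -0.0], 'position': [0.187, -0.543, 0.23], 'tool_rot': [[-0.001, 0.946, 0.325], [0.002, 0.325, -0.946], [-1.0, 0.0, -0.002]], 'ft_force': [0.19, 0.207, 0.182], 'moment': [0.028, 0.043, 0.005], 'gripper_width': 0.085} 0.0187
scene [[-0.66647342 -0.74531925 -0.01767464]
 [-0.39504303  0.37315933 -0.83946002]
 [ 0.63226117 -0.55249555 -0.54313395]] [0.3424357  0.29977565 0.62377188] [[611.13639275   0.         322.77381255]
 [  0.         611.13639275 238.18228265]
 [  0.           0.           1.        ]] [-0.14751813  0.          0.          0.          0.        ]
rotor_knob [([0.4683, -0.2507, 0.0287], 0.86)]
rotor [([0.466, -0.2493, 0.0237], 0.97)]
spindle_tip [([0.5822, 0.1231, 0.0442], 0.57)]
spindle_seat [([0.5774, 0.1267, 0.041], 0.62)]
minifuge [([0.5789, 0.1259, 0.0414], 0.72), ([0.6539, 0.0972, 0.0731], 0.68)]
strip_rotor [([0.4637, -0.248, 0.0226], 0.68), ([0.4559, -0.11, 0.0236], 0.56), ([0.5782, 0.1267, 
[... 164 characters left out ...]
07936555 -0.00680317 -0.99682236]] [-0.07951069  0.56258646  1.01983768] [[570.82110461   0.         319.78097566]
 [  0.         570.82110461 241.27546518]
 [  0.           0.           1.        ]] [-0.10528723  0.          0.          0.          0.        ]
rotor_knob [([0.4753, -0.2588, 0.0254], 0.79)]
rotor [([0.4785, -0.2584, 0.0284], 0.75)]
spindle_tip [([0.5828, 0.1156, 0.0323], 0.58)]
spindle_seat [([0.5818, 0.1225, 0.0351], 0.61), ([0.6726, -0.2559, 0.0155], 0.49)]
minifuge [([0.6505, 0.1022, 0.0745], 0.84), ([0.6709, -0.1035, 0.0409], 0.72)]
strip_rotor [([0.4686, -0.1198, 0.0201], 0.57)]
bench_timer [([0.6704, -0.2579, 0.0149], 0.88)]
dropper_1 [([0.6712, -0.106, 0.0406], 0.65)]
```

View pics/scene0.png

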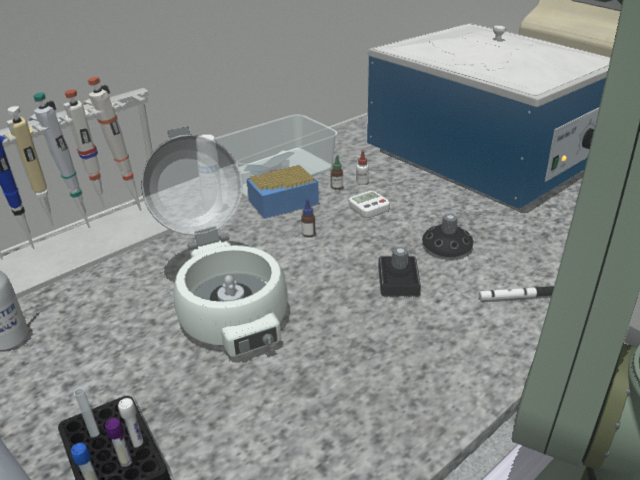

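View pics/top0.png

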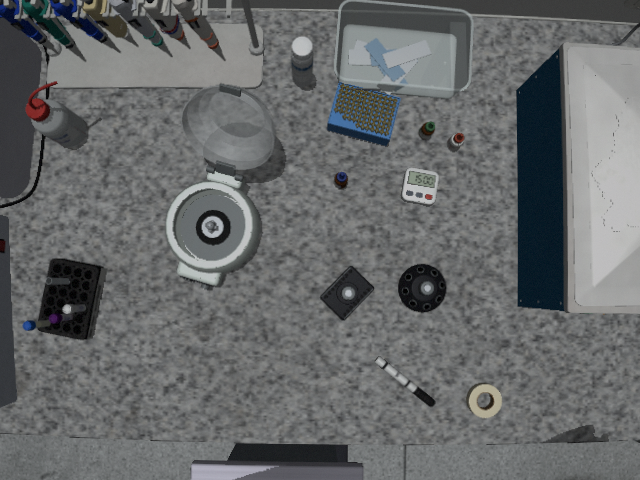

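The top view shows the round rotor's knob at about (428,288), the strip rotor at (347,293) and the spindle tip at (212,226). I'll zoom in to measure the knob and spindle more precisely.

```bash
cat > h.py <<'E'
from workcell import sensors, optics, ticket, finder, bot
import cv2,numpy as np
def ray(im,px,z):
    K,d,R,t=im["intrinsics"],np.array(im["dist"]),np.array(im["R"]),np.array(im["t"])
    u=cv2.undistortPoints(np.array([[px]],float),np.array(K),d)[0,0]
    dirw=R.T@np.array([u[0],u[1],1]);c=-R.T@t
    return c+dirw*(z-c[2])/dirw[2]
def proj(im,P):
    return cv2.projectPoints(np.array(P,float).reshape(-1,3),cv2.Rodrigues(np.array(im["R"]))[0],np.array(im["t"]),np.array(im["intrinsics"]),np.array(im["dist"]))[0][:,0]
def crop(im,c,w,s,name,grid=True):
    x0,y0=int(c[0]-w),int(c[1]-w)
    a=cv2.resize(np.ascontiguousarray(im["pixels"][y0:y0+2*w,x0:x0+2*w,::-1]),None,fx=s,fy=s,interpolation=cv2.INTER_CUBIC)
    for i in range(0,2*w,10):
        cv2.putText(a,str(x0+i),(i*s,10),0,.35,(0,255,255),1);cv2.putText(a,str(y0+i),(0,i*s+4),0,.35,(0,255,255),1)
        cv2.line(a,(i*s,12),(i*s,20),(0,255,255),1);cv2.line(a,(24,i*s),(32,i*s),(0,255,255),1)
    return a
E
python3 - <<'E'
from h import *
t=optics.get_image("top");s=optics.get_image("scene")
A=np.hstack([crop(t,(424,288),30,6,''),crop(t,(212,227),30,6,'')])
B=np.hstack([crop(s,(448,236),30,6,''),crop(s,(230,290),30,6,'')])
cv2.imwrite("pics/c1.png",np.vstack([A,B])[:720].copy() if 0 else cv2.resize(np.vstack([A,B]),(600,600)))
for n,im in(("t",t),("s",s)):
  cam="top" if n=="t" else "scene"
  for l in("rotor_knob","rotor","strip_rotor","spindle_tip","dropper_1","bench_timer"):
    for d in finder.trace(l,cam)[:2]:
        m=d["mask"];ys,xs=np.nonzero(m);print(cam,l,round(d["p"],2),len(xs),xs.mean(),ys.mean(),xs.min(),xs.max(),ys.min(),ys.max())
E
```

```text
top rotor_knob 0.85 1863 421.78582930756846 287.7509393451422 398 446 264 311
top rotor_knob 0.2 198 340.44444444444446 179.87878787878788 334 347 172 188
top rotor 0.79 1825 421.6668493150685 287.7112328767123 398 446 264 311
top strip_rotor 0.72 1538 346.5624187256177 292.57282184655395 321 372 266 319
top spindle_tip 0.73 929 212.84391819160388 227.11087190527448 196 230 210 244
top dropper_1 0.53 187 340.1818181818182 179.76470588235293 334 347 172 188
top bench_timer 0.9 1237 419.36459175424415 185.83831851253032 400 438 166 205
scene rotor_knob 0.76 1354 447.8426883308715 238.46528803545053 423 471 214 257
scene rotor 0.89 1413 447.76928520877567 238.44727530077847 423 472 214 257
scene strip_rotor 0.68 1715 398.7463556851312 274.0979591836735 378 420 247 296
scene spindle_tip 0.82 685 230.1080291970803 290.63357664233575 210 252 276 300
scene dropper_1 0.66 414 307.8188405797101 221.90338164251207 301 315 200 237
scene bench_timer 0.83 804 368.73258706467664 203.76243781094527 348 389 191 217
```

View pics/c1.png

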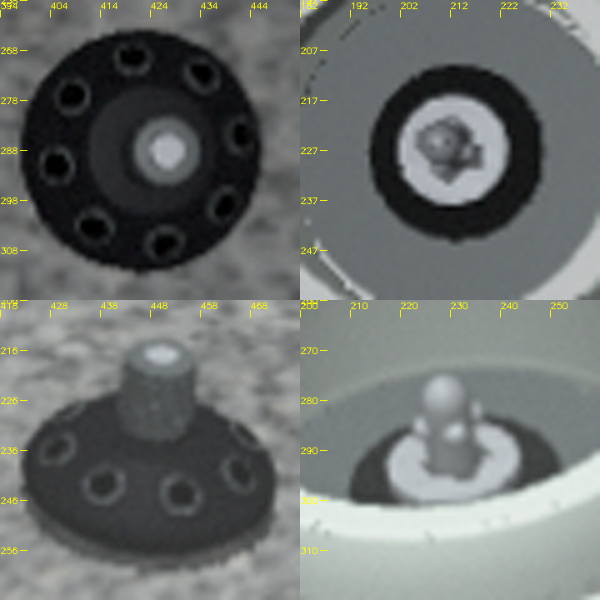

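```bash
python3 - <<'E'
from h import *
t=optics.get_image("top");s=optics.get_image("scene")
print("knob top t",ray(t,(426.9,287.5),.059),"s",ray(s,(449.5,216.5),.059))
print("seat t",ray(t,(212.0,226.4),.042),"s",ray(s,(230.2,291.9),.042))
print("tip t",ray(t,(211,225.5),.0715),"s",ray(s,(228.4,275.),.0715))
print("disc t",[ray(t,(421.7,287.7),z).round(4) for z in(0,.01,.02)], "r",[np.linalg.norm(ray(t,(397.7,287.7),z)-ray(t,(445.7,287.7),z)).round(4) for z in(0,.01,.02)])
print("timer",ray(t,(419.4,185.8),.019),"drop",ray(t,(340.2,179.8),.07),ray(s,(307.8,201),.073),"strip knob",ray(t,(347.5,293),.059))
print("strip corners",[ray(t,p,.022).round(3) for p in((350,267),(372,285),(343,319),(321,294))])
# rims: bowl
from math import pi
X=ray(t,(212.0,226.4),.042)
a=np.linspace(0,2*pi,60)
for im,n,c in((t,"top",(212,230)),(s,"scene",(230,285))):
    img=im["pixels"][:,:,::-1].copy()
    big=cv2.resize(img[c[1]-75:c[1]+75,c[0]-75:c[0]+75],None,fx=4,fy=4,interpolation=cv2.INTER_CUBIC)
    for r,z,col in((.02,.042,(0,0,255)),(.0605,.075,(0,255,0)),(.085,.0,(255,0,0)),(.0077,.060,(0,255,255))):
        P=np.c_[X[0]+r*np.cos(a),X[1]+r*np.sin(a),0*a+z]
        for p in proj(im,P): cv2.circle(big,(int((p[0]+.5-c[0]+75)*4),int((p[1]+.5-c[1]+75)*4)),1,col,-1)
    cv2.imwrite(f"pics/ov_{n}.png",big)
E
python3 -c "
import cv2,numpy as np
cv2.imwrite('pics/ov.png',cv2.resize(np.hstack([cv2.imread('pics/ov_top.png'),cv2.imread('pics/ov_scene.png')]),(800,400)))"
```

```text
knob top t [ 0.48151278 -0.26166124  0.059     ] s [ 0.47977886 -0.26223709  0.059     ]
seat t [0.58631253 0.12229827 0.042     ] s [0.58274999 0.12156355 0.042     ]
tip t [0.58482119 0.11868207 0.0715    ] s [0.5842943  0.12002147 0.0715    ]
disc t [array([ 0.4811, -0.2634,  0.    ]), array([ 0.4811, -0.2616,  0.01  ]), array([ 0.4811, -0.2597,  0.02  ])] r [np.float64(0.0902), np.float64(0.0894), np.float64(0.0885)]
timer [ 0.66968336 -0.25594138  0.019     ] drop [ 0.66887301 -0.10645514  0.07      ] [ 0.66856139 -0.105089    0.073     ] strip knob [ 0.47040251 -0.12167448  0.059     ]
strip corners [array([ 0.517, -0.128,  0.022]), array([ 0.485, -0.168,  0.022]), array([ 0.423, -0.116,  0.022]), array([ 0.468, -0.076,  0.022])]
```

View pics/ov.png

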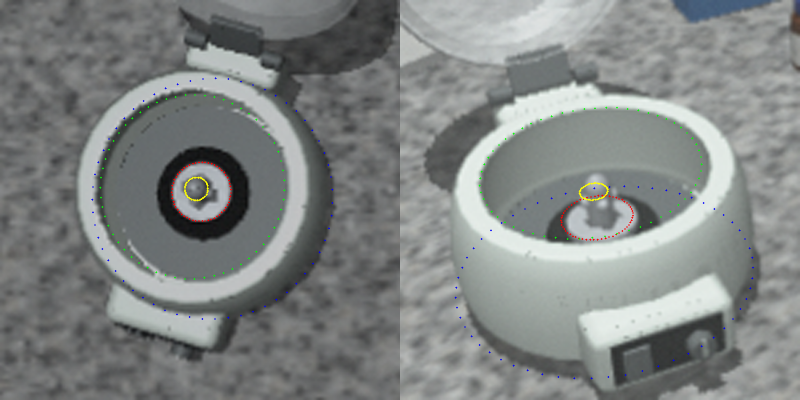

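```bash
python3 -m creep '[[0,0.015,-0.007,0],[0,0.03,-0.014,0],[0,0.03,-0.014,0],[0,0.03,-0.014,0],[0,0.03,-0.014,0],[0,0.03,-0.014,0],[0,0.03,-0.014,0],[0,0.03,-0.014,0],[0,0.03,-0.014,0],[0,0.03,-0.014,0]]' 0.055 40
cat >> h.py <<'E'
def go(target):
    o=sensors.get_obs();R=np.array(o["tool_rot"]);d=np.array(target)-o["position"]
    print("t",o["clock"],"pos",np.round(o["position"],4),"shift tool",np.round(R.T@d,4),"F",np.round(o["ft_force"],2),"M",np.round(o["moment"],2),"w",round(o["gripper_width"],4),"q",np.round(o["q"],1)); print(R.round(4))
E
python3 -c "
from h import *
go([.481,-.262,.11])"
```

```text
clock: 2.7
position: [0.4142, -0.3232, 0.2315]
tool_rot: [[0.0, 0.946, 0.325], [0.0, 0.325, -0.946], [-1.0, 0.0, -0.0]]
ft_force: [0.1, -0.4, 0.0]
gripper_width: 0.0549
t 2.7 pos [ 0.4142 -0.3232  0.2315] shift tool [ 0.1215  0.083  -0.0362] F [ 0.14 -0.43  0.01] M [-0.02  0.    0.01] w 0.0549 q [-39.2  13.8  96.    0.   70.2  31.8]
[[ 4.000e-04  9.456e-01  3.252e-01]
 [ 3.000e-04  3.252e-01 -9.456e-01]
 [-1.000e+00  4.000e-04 -2.000e-04]]
```

```bash
python3 -m creep '[[0.01,0.02,-0.009,0],[0.03,0.03,-0.013,0],[0.03,0.02,-0.009,0],[0.03,0.01,-0.004,0],[0.01,0,0,0],[0,0,0,0]]' 0.055 40
python3 -c "
from h import *
go([.481,-.262,.11])
t=optics.get_image('top');s=optics.get_image('scene')
print(proj(t,[.481,-.262,.059]))
cv2.imwrite('pics/g1.png',np.hstack([crop(t,(424,288),45,4,''),crop(s,(448,226),45,4,'')]))
go([.481,-.262,.11])
"
```

```text
clock: 3.3
position: [0.4765, -0.2653, 0.1202]
tool_rot: [[-0.003, 0.945, 0.326], [0.002, 0.326, -0.945], [-1.0, -0.002, -0.003]]
ft_force: [0.7, 0.4, 0.7]
gripper_width: 0.0551
t 3.3 pos [ 0.4765 -0.2653  0.1202] shift tool [ 0.0102  0.0053 -0.0017] F [0.71 0.43 0.66] M [-0.03  0.04  0.02] w 0.0551 q [-30.3  21.2 102.7  -0.   56.3  40.7]
[[-0.0031  0.9455  0.3257]
 [ 0.0016  0.3257 -0.9455]
 [-1.     -0.0024 -0.0026]]
[[427.09030801 287.79345292]]
t 3.4 pos [ 0.4777 -0.2669  0.1225] shift tool [ 0.0125  0.0047 -0.0036] F [-0.57  0.12  0.47] M [-0.07  0.02  0.  ] w 0.0547 q [-30.4  21.1 102.5  -0.   56.3  40.7]
[[ 0.0015  0.9459  0.3244]
 [-0.0011  0.3244 -0.9459]
 [-1.      0.0011  0.0015]]
```

View pics/g1.png

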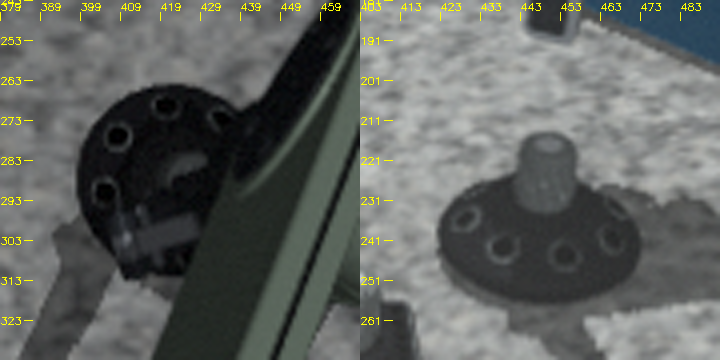

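```bash
python3 -m creep '[[0.01,0.005,-0.003,0],[0.02,0,0,0],[0.02,0,0,0],[0.015,0,0,0],[0.01,0,0,0],[0.005,0,0,0],[0.003,0,0,0],[0,0,0,0]]' 0.055 40
python3 -c "
from h import *
go([.481,-.262,.036])
s=optics.get_image('scene')
cv2.imwrite('pics/g2.png',crop(s,(448,216),50,6,''))
go([.481,-.262,.036])
"
```

```text
clock: 4.2
position: [0.4814, -0.2621, 0.0386]
tool_rot: [[0.001, 0.946, 0.325], [-0.0, 0.325, -0.946], [-1.0, 0.0, 0.001]]
ft_force: [-0.6, -0.4, -0.1]
gripper_width: 0.0551
t 4.2 pos [ 0.4814 -0.2621  0.0386] shift tool [ 0.0026 -0.0003 -0.0003] F [-0.63 -0.42 -0.1 ] M [ 0.02 -0.02  0.02] w 0.0551 q [-29.8  27.  107.6  -0.   45.4  41.3]
[[ 6.000e-04  9.458e-01  3.246e-01]
 [-4.000e-04  3.246e-01 -9.458e-01]
 [-1.000e+00  4.000e-04  6.000e-04]]
t 4.25 pos [ 0.4815 -0.2622  0.0388] shift tool [ 0.0028 -0.0004 -0.0004] F [-1.25 -0.08  1.06] M [-0.01 -0.    0.08] w 0.0552 q [-29.8  27.  107.6  -0.   45.4  41.3]
[[ 1.000e-03  9.458e-01  3.247e-01]
 [-6.000e-04  3.247e-01 -9.458e-01]
 [-1.000e+00  7.000e-04  9.000e-04]]
```

View pics/g2.png

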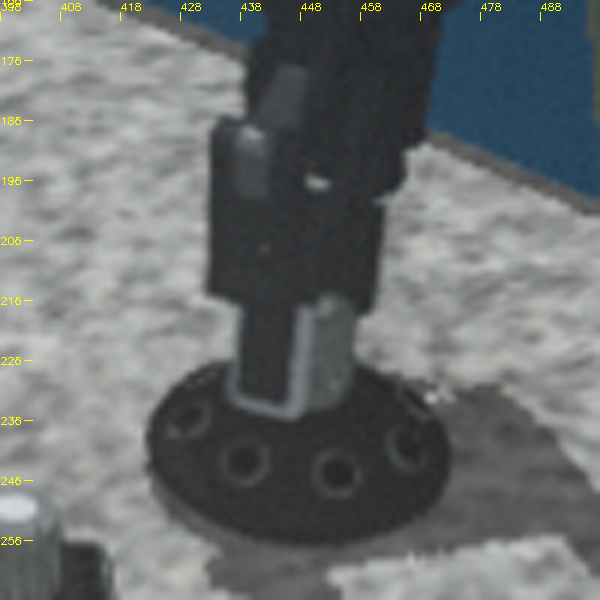

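```bash
python3 -m creep '[[0.002,0,0,0],[0,0,0,0],[0,0,0,0],[0,0,0,0],[0,0,0,0],[0,0,0,0],[0,0,0,0],[0,0,0,0]]' 0.01 80
python3 -c "
from h import *
go([.481,-.262,.036])"
```

```text
clock: 5.05
position: [0.4814, -0.2621, 0.0369]
tool_rot: [[0.001, 0.946, 0.325], [-0.001, 0.325, -0.946], [-1.0, 0.001, 0.001]]
ft_force: [-0.7, 0.8, 5.4]
gripper_width: 0.0226
t 5.05 pos [ 0.4814 -0.2621  0.0369] shift tool [ 0.0009 -0.0004 -0.0002] F [-0.67  0.84  5.44] M [0.16 0.2  0.01] w 0.0226 q [-29.8  27.1 107.7  -0.   45.1  41.3]
[[ 8.000e-04  9.458e-01  3.248e-01]
 [-5.000e-04  3.248e-01 -9.458e-01]
 [-1.000e+00  6.000e-04  7.000e-04]]
```

```bash
python3 -m creep '[[-0.002,0,0,0],[-0.005,0,0,0],[-0.01,0,0,0],[-0.02,0,0,0],[-0.03,0,0,0],[-0.03,0,0,0],[-0.03,0,0,0],[-0.01,0,0,0],[0,0,0,0],[0,0,0,0]]'
python3 -c "
from h import *
go([.585,.1205,.173])
s=optics.get_image('scene');t=optics.get_image('top')
cv2.imwrite('pics/g3.png',np.hstack([crop(t,(424,288),50,4,''),crop(s,(440,190),50,4,'')]))
"
```

```text
clock: 6.05
position: [0.4804, -0.2615, 0.1722]
tool_rot: [[-0.002, 0.946, 0.325], [0.001, 0.325, -0.946], [-1.0, -0.001, -0.002]]
ft_force: [-0.0, 0.5, -1.4]
gripper_width: 0.0221
t 6.05 pos [ 0.4804 -0.2615  0.1722] shift tool [-0.0007  0.223  -0.3273] F [-0.01  0.5  -1.4 ] M [0.   0.06 0.01] w 0.0221 q [-29.8  18.4  98.5  -0.   63.2  41.3]
[[-0.0019  0.9458  0.3248]
 [ 0.001   0.3248 -0.9458]
 [-1.     -0.0015 -0.0016]]
```

View pics/g3.png

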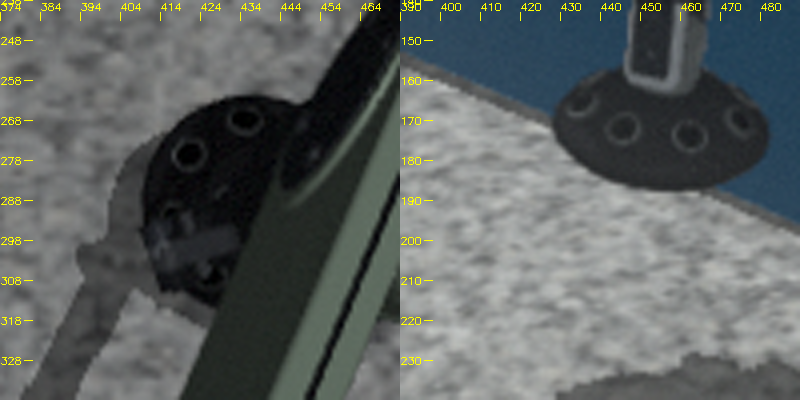

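```bash
python3 -m creep '[[0,0.009,-0.013,0],[0,0.019,-0.028,0],[0,0.019,-0.028,0],[0,0.019,-0.028,0],[0,0.019,-0.028,0],[0,0.019,-0.028,0],[0,0.019,-0.028,0],[0,0.019,-0.028,0],[0,0.019,-0.028,0],[0,0.019,-0.028,0]]'
python3 -m creep '[[0,0.019,-0.028,0],[0,0.015,-0.022,0],[0,0.009,-0.013,0],[0,0,0,0],[0,0,0,0],[0,0,0,0]]'
python3 -c "
from h import *
go([.585,.1205,.13])
s=optics.get_image('scene');t=optics.get_image('top')
cv2.imwrite('pics/g4.png',np.hstack([crop(t,(212,227),60,3,''),crop(s,(240,250),60,3,'')]))
"
```

```text
clock: 7.15
position: [0.5648, 0.0495, 0.1722]
tool_rot: [[-0.002, 0.946, 0.325], [0.0, 0.325, -0.946], [-1.0, -0.002, -0.001]]
ft_force: [0.5, -0.4, -1.4]
gripper_width: 0.0227
clock: 7.75
position: [0.5851, 0.1196, 0.1731]
tool_rot: [[-0.001, 0.946, 0.324], [-0.001, 0.324, -0.946], [-1.0, -0.001, 0.0]]
ft_force: [0.6, 0.4, -1.4]
gripper_width: 0.0224
t 7.75 pos [0.5851 0.1196 0.1731] shift tool [ 0.0431  0.0003 -0.0009] F [ 0.59  0.44 -1.35] M [-0.01 -0.01 -0.01] w 0.0224 q [10.5 22.7 91.7 -0.  65.7 81.6]
[[-8.000e-04  9.461e-01  3.238e-01]
 [-7.000e-04  3.238e-01 -9.461e-01]
 [-1.000e+00 -1.000e-03  4.000e-04]]
```

View pics/g4.png

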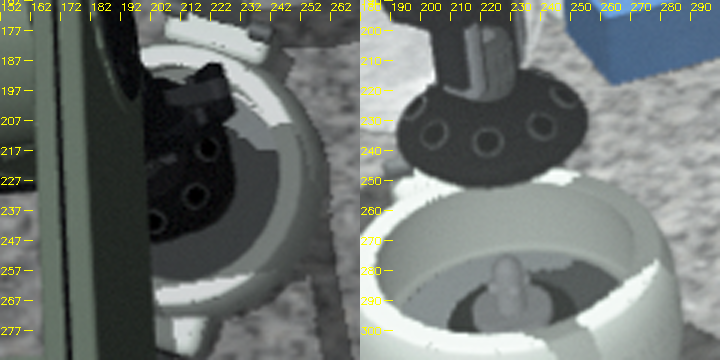

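```bash
python3 - <<'E'
from h import *
o=sensors.get_obs()
for cam in("top","scene"):
    im=optics.get_image(cam)
    d=finder.trace("rotor",cam)
    if not d: print(cam,"none");continue
    m=d[0]["mask"];ys,xs=np.nonzero(m);print(cam,d[0]["p"],len(xs),xs.min(),xs.max(),ys.min(),ys.max())
    a=np.linspace(0,2*np.pi,360)
    for X,Y in((.585,.120),(.585,.122),(.587,.12),(.583,.12)):
        for zb in(.1375,):
            P=np.vstack([np.c_[X+.045*np.cos(a),Y+.045*np.sin(a),0*a+zb+h] for h in(0.002,.008)])
            p=proj(im,P);print(X,Y,p.min(0).round(1),p.max(0).round(1))
    print("shoulder", proj(im,[.585,.1205,.042]),"tip",proj(im,[.585,.1205,.0715]))
E
```

```text
top 0.87 706 201 229 211 247
0.585 0.12 [174.4 193. ] [230.1 248.5]
0.585 0.122 [173.2 193. ] [228.9 248.5]
0.587 0.12 [174.5 191.8] [230.1 247.2]
0.583 0.12 [174.4 194.2] [230.1 249.7]
shoulder [[212.97185569 227.13761329]] tip [[209.97020397 225.38551419]]
scene 0.64 2023 192 255 198 252
0.585 0.12 [190.4 215.4] [255.3 253.7]
0.585 0.122 [189.1 215.9] [254.1 254.3]
0.587 0.12 [189.6 214.9] [254.4 253.1]
0.583 0.12 [191.1 215.9] [256.1 254.4]
shoulder [[229.92819503 290.9167612 ]] tip [[227.85636495 274.92235626]]
```

```bash
python3 -m creep '[[0.01,0.0005,-0.001,0],[0.02,0,0,0],[0.015,0,0,0],[0.008,0,0,0],[0.003,0,0,0],[0,0,0,0],[0,0,0,0]]'
python3 -c "
from h import *
go([.585,.121,.108])
s=optics.get_image('scene')
go([.585,.121,.108])
cv2.imwrite('pics/g5.png',crop(s,(235,275),45,6,''))
"
```

```text
clock: 8.75
position: [0.5862, 0.1219, 0.1179]
tool_rot: [[0.001, 0.946, 0.325], [0.0, 0.325, -0.946], [-1.0, 0.001, 0.0]]
ft_force: [0.3, 1.8, -1.5]
gripper_width: 0.0226
t 8.75 pos [0.5862 0.1219 0.1179] shift tool [ 0.0099 -0.0015  0.0005] F [ 0.29  1.77 -1.46] M [ 0.02 -0.03  0.01] w 0.0226 q [10.7 25.5 95.8 -0.  58.6 81.7]
[[ 1.400e-03  9.458e-01  3.248e-01]
 [ 2.000e-04  3.248e-01 -9.458e-01]
 [-1.000e+00  1.300e-03  3.000e-04]]
t 8.8 pos [0.5863 0.1219 0.1181] shift tool [ 0.0101 -0.0015  0.0005] F [ 0.34  0.06 -1.43] M [ 0.03  0.03 -0.  ] w 0.0227 q [10.6 25.5 95.8 -0.  58.6 81.7]
[[ 1.700e-03  9.458e-01  3.248e-01]
 [ 2.000e-04  3.248e-01 -9.458e-01]
 [-1.000e+00  1.700e-03  3.000e-04]]
```

View pics/g5.png

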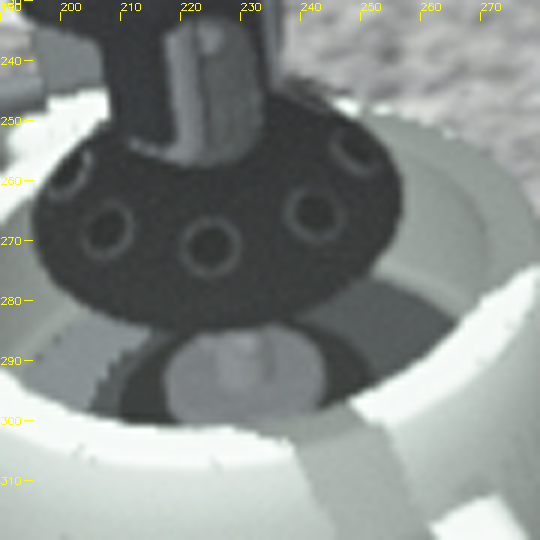

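```bash
python3 -m creep '[[0.003,0,0,0],[0.003,0,0,0],[0.002,0,0,0],[0.002,0,0,0],[0.002,0,0,0],[0.002,0,0,0],[0,0,0,0],[0,0,0,0]]'
python3 -c "
from h import *
go([.585,.121,.079])"
python3 -m creep '[[0.001,0,0,0],[0.001,0,0,0],[0.001,0,0,0],[0,0,0,0],[0,0,0,0]]'
```

```text
clock: 9.6
position: [0.5857, 0.1218, 0.1032]
tool_rot: [[-0.0, 0.946, 0.325], [-0.0, 0.325, -0.946], [-1.0, -0.0, 0.0]]
ft_force: [0.3, -0.4, -1.0]
gripper_width: 0.0228
t 9.6 pos [0.5857 0.1218 0.1032] shift tool [ 0.0242 -0.0009  0.0005] F [ 0.35 -0.35 -1.01] M [0.06 0.02 0.04] w 0.0228 q [10.6 26.4 96.8 -0.  56.9 81.7]
[[-0.000e+00  9.458e-01  3.247e-01]
 [-1.000e-04  3.247e-01 -9.458e-01]
 [-1.000e+00 -1.000e-04  1.000e-04]]
clock: 10.1
position: [0.5857, 0.1218, 0.1002]
tool_rot: [[-0.0, 0.946, 0.325], [-0.0, 0.325, -0.946], [-1.0, -0.0, 0.0]]
ft_force: [1.1, -0.5, -1.5]
gripper_width: 0.0226
```

```bash
python3 -m creep '[[0.001,0,0,0],[0.001,0,0,0],[0.001,0,0,0],[0,0,0,0]]'; python3 -m creep '[[0.001,0,0,0],[0.001,0,0,0],[0,0,0,0]]';python3 -m creep '[[0.001,0,0,0],[0.001,0,0,0],[0,0,0,0]]'
```

```text
clock: 10.5
position: [0.5856, 0.1218, 0.0971]
tool_rot: [[-0.0, 0.946, 0.325], [-0.0, 0.325, -0.946], [-1.0, -0.0, 0.0]]
ft_force: [-1.4, 0.0, -1.7]
gripper_width: 0.0226
clock: 10.8
position: [0.5856, 0.1218, 0.0951]
tool_rot: [[-0.0, 0.946, 0.325], [-0.0, 0.325, -0.946], [-1.0, -0.0, 0.0]]
ft_force: [0.4, -0.5, -1.6]
gripper_width: 0.0226
clock: 11.1
position: [0.5859, 0.1215, 0.0934]
tool_rot: [[0.001, 0.946, 0.325], [-0.001, 0.325, -0.946], [-1.0, 0.0, 0.001]]
ft_force: [0.3, -1.6, -0.6]
gripper_width: 0.0222
```

```bash
python3 -m creep '[[0.001,0,0,0],[0,0,0,0],[0,0,0,0]]';python3 -m creep '[[0.001,0,0,0],[0,0,0,0],[0,0,0,0]]'
```

```text
clock: 11.4
position: [0.5861, 0.1214, 0.0926]
tool_rot: [[0.001, 0.946, 0.325], [-0.001, 0.325, -0.946], [-1.0, 0.001, 0.001]]
ft_force: [0.9, -1.9, 2.1]
gripper_width: 0.0225
clock: 11.7
position: [0.5862, 0.1215, 0.092]
tool_rot: [[0.001, 0.946, 0.325], [-0.0, 0.325, -0.946], [-1.0, 0.001, 0.001]]
ft_force: [-0.2, -4.1, 5.0]
gripper_width: 0.0226
```

```bash
python3 -m creep '[[0,0,0.0005,0],[0,0,0,0],[0,0,0,0]]';python3 -m creep '[[0,0,0.0003,0],[0,0,0,0],[0,0,0,0]]'; python3 -c "
from h import *
go([.585,.121,.079])"
```

```text
clock: 12.0
position: [0.5862, 0.1214, 0.092]
tool_rot: [[0.001, 0.946, 0.325], [0.0, 0.325, -0.946], [-1.0, 0.001, 0.0]]
ft_force: [-0.3, -3.1, 5.3]
gripper_width: 0.0225
clock: 12.3
position: [0.5863, 0.1213, 0.092]
tool_rot: [[0.001, 0.946, 0.325], [0.001, 0.325, -0.946], [-1.0, 0.001, -0.0]]
ft_force: [0.2, -2.2, 5.0]
gripper_width: 0.0224
t 12.3 pos [0.5863 0.1213 0.092 ] shift tool [ 0.013  -0.0013 -0.0001] F [ 0.2  -2.21  5.  ] M [-0.44  0.06 -0.04] w 0.0224 q [10.6 27.  97.5  0.  55.4 81.6]
[[ 1.100e-03  9.458e-01  3.246e-01]
 [ 6.000e-04  3.246e-01 -9.458e-01]
 [-1.000e+00  1.200e-03 -2.000e-04]]
```

```bash
python3 -m creep '[[0,0,0.0007,0],[0,0,0,0],[0,0,0,0]]';python3 -m creep '[[0.001,0,0,0],[0,0,0,0],[0,0,0,0]]'
```

```text
clock: 12.6
position: [0.5863, 0.1211, 0.0919]
tool_rot: [[0.001, 0.946, 0.324], [0.001, 0.324, -0.946], [-1.0, 0.001, -0.001]]
ft_force: [-0.4, -1.6, 5.2]
gripper_width: 0.0222
clock: 12.9
position: [0.5865, 0.1212, 0.0914]
tool_rot: [[0.001, 0.946, 0.324], [0.001, 0.324, -0.946], [-1.0, 0.002, -0.001]]
ft_force: [-0.4, -1.0, 7.0]
gripper_width: 0.0226
```

```bash
python3 -m creep '[[0.001,0,0,0],[0,0,0,0],[0,0,0,0]]';python3 -c "
from h import *
go([.585,.121,.079])"
```

```text
clock: 13.2
position: [0.5867, 0.1213, 0.0907]
tool_rot: [[0.002, 0.946, 0.324], [0.002, 0.324, -0.946], [-1.0, 0.002, -0.001]]
ft_force: [-1.7, -2.1, 8.7]
gripper_width: 0.0224
t 13.2 pos [0.5867 0.1213 0.0907] shift tool [ 0.0117 -0.0017 -0.0003] F [-1.66 -2.12  8.74] M [-0.11  0.19 -0.01] w 0.0224 q [10.5 27.1 97.6  0.1 55.2 81.6]
[[ 0.0019  0.9459  0.3243]
 [ 0.0017  0.3243 -0.9459]
 [-1.      0.0024 -0.001 ]]
```

```bash
python3 -m creep '[[0.001,0,0,0],[0,0,0,0],[0,0,0,0]]';python3 -m creep '[[0.0007,0,0,0],[0,0,0,0],[0,0,0,0]]'
```

```text
clock: 13.5
position: [0.587, 0.1214, 0.0902]
tool_rot: [[0.003, 0.946, 0.324], [0.002, 0.324, -0.946], [-1.0, 0.003, -0.001]]
ft_force: [-0.9, -0.3, 11.2]
gripper_width: 0.0223
clock: 13.8
position: [0.5871, 0.1214, 0.0897]
tool_rot: [[0.003, 0.946, 0.324], [0.002, 0.324, -0.946], [-1.0, 0.003, -0.001]]
ft_force: [-1.2, -0.8, 11.4]
gripper_width: 0.0224
```

```bash
python3 -m creep '[[0.0008,-0.0003,0,0],[0,0,0,0],[0,0,0,0]]';python3 -m creep '[[0.0007,-0.0003,0,0],[0,0,0,0],[0,0,0,0]]'
```

```text
clock: 14.1
position: [0.5869, 0.1214, 0.0888]
tool_rot: [[0.003, 0.946, 0.324], [0.002, 0.324, -0.946], [-1.0, 0.004, -0.001]]
ft_force: [-0.4, 0.1, 10.7]
gripper_width: 0.0224
clock: 14.4
position: [0.5859, 0.121, 0.0864]
tool_rot: [[0.001, 0.946, 0.324], [0.002, 0.324, -0.946], [-1.0, 0.002, -0.001]]
ft_force: [2.0, -0.1, -0.6]
gripper_width: 0.0221
```

```bash
python3 -m creep '[[0.0007,0,0,0],[0,0,0,0],[0,0,0,0]]'
```

```text
clock: 14.7
position: [0.585, 0.1206, 0.0837]
tool_rot: [[-0.002, 0.946, 0.325], [0.0, 0.325, -0.946], [-1.0, -0.002, -0.001]]
ft_force: [3.2, 1.2, -9.6]
gripper_width: 0.0224
```

```bash
python3 -m creep '[[0.001,0,0,0],[0.001,0,0,0],[0,0,0,0],[0,0,0,0]]';python3 -m creep '[[0.001,0,0,0],[0,0,0,0],[0,0,0,0]]'
```

```text
clock: 15.1
position: [0.5853, 0.1203, 0.0834]
tool_rot: [[-0.001, 0.946, 0.325], [0.0, 0.325, -0.946], [-1.0, -0.0, -0.0]]
ft_force: [1.0, 2.4, -6.9]
gripper_width: 0.0221
clock: 15.4
position: [0.5856, 0.1201, 0.0828]
tool_rot: [[0.0, 0.946, 0.325], [-0.0, 0.325, -0.946], [-1.0, 0.0, 0.0]]
ft_force: [-0.1, 0.9, -3.2]
gripper_width: 0.0225
```

```bash
python3 -m creep '[[0.001,0,-0.0003,0],[0,0,0,0],[0,0,0,0]]';python3 -m creep '[[0.0007,0,-0.0002,0],[0,0,0,0],[0,0,0,0]]'
```

```text
clock: 15.7
position: [0.5856, 0.1203, 0.0816]
tool_rot: [[0.0, 0.946, 0.325], [-0.0, 0.325, -0.946], [-1.0, 0.0, 0.0]]
ft_force: [-0.6, -0.2, -2.3]
gripper_width: 0.0224
clock: 16.0
position: [0.5854, 0.1206, 0.0807]
tool_rot: [[-0.0, 0.946, 0.325], [-0.0, 0.325, -0.946], [-1.0, -0.0, 0.0]]
ft_force: [-0.9, -0.2, -1.1]
gripper_width: 0.0227
```

```bash
python3 -m creep '[[0.0007,0,0,0],[0,0,0,0],[0,0,0,0]]';python3 -m creep '[[0.0007,0,0,0],[0,0,0,0],[0,0,0,0]]'
```

```text
clock: 16.3
position: [0.5854, 0.1207, 0.0799]
tool_rot: [[-0.0, 0.946, 0.325], [-0.0, 0.325, -0.946], [-1.0, -0.0, 0.0]]
ft_force: [-1.0, -0.2, -1.8]
gripper_width: 0.0222
clock: 16.6
position: [0.5854, 0.1207, 0.0792]
tool_rot: [[-0.0, 0.946, 0.325], [-0.0, 0.325, -0.946], [-1.0, -0.0, 0.0]]
ft_force: [-0.0, -0.1, -0.7]
gripper_width: 0.0222
```

Now in free play; going on to the shoulder.

```bash
python3 -m creep '[[0.0007,0,0,0],[0,0,0,0],[0,0,0,0]]';python3 -m creep '[[0.0007,0,0,0],[0,0,0,0],[0,0,0,0]]'
```

```text
clock: 16.9
position: [0.5857, 0.1207, 0.0788]
tool_rot: [[0.001, 0.946, 0.325], [-0.0, 0.325, -0.946], [-1.0, 0.001, 0.0]]
ft_force: [-0.4, 0.5, 1.2]
gripper_width: 0.0223
clock: 17.2
position: [0.5858, 0.1207, 0.0785]
tool_rot: [[0.001, 0.946, 0.325], [0.0, 0.325, -0.946], [-1.0, 0.001, 0.0]]
ft_force: [-0.2, 0.3, 4.5]
gripper_width: 0.0222
```

```bash
python3 -m creep '[[0.0008,0,0,0],[0,0,0,0],[0,0,0,0]]';python3 -m creep '[[0.0008,0,0,0],[0,0,0,0],[0,0,0,0]]'
```

```text
clock: 17.5
position: [0.5858, 0.1207, 0.0781]
tool_rot: [[0.001, 0.946, 0.325], [0.0, 0.325, -0.946], [-1.0, 0.001, 0.0]]
ft_force: [-1.9, 0.4, 8.5]
gripper_width: 0.0226
clock: 17.8
position: [0.5858, 0.1207, 0.0779]
tool_rot: [[0.001, 0.946, 0.325], [0.0, 0.325, -0.946], [-1.0, 0.001, 0.0]]
ft_force: [-2.7, 0.2, 10.5]
gripper_width: 0.0224
```

```bash
python3 -m creep '[[-0.001,0,0,0],[-0.001,0,0,0],[-0.001,0,0,0],[0,0,0,0],[0,0,0,0]]';python3 -m creep '[[-0.001,0,0,0],[-0.001,0,0,0],[0,0,0,0],[0,0,0,0]]'
```

```text
clock: 18.3
position: [0.5854, 0.1206, 0.0789]
tool_rot: [[-0.001, 0.946, 0.325], [-0.0, 0.325, -0.946], [-1.0, -0.001, 0.0]]
ft_force: [0.6, 0.8, 0.2]
gripper_width: 0.0227
clock: 18.7
position: [0.5853, 0.1206, 0.0811]
tool_rot: [[-0.0, 0.946, 0.325], [-0.0, 0.325, -0.946], [-1.0, -0.0, 0.0]]
ft_force: [0.4, -0.4, -1.0]
gripper_width: 0.0227
```

```bash
python3 -m creep '[[-0.001,0,0,0],[0,0,0,0],[0,0,0,0]]';python3 -m creep '[[-0.001,0,0,0],[0,0,0,0],[0,0,0,0]]'
```

```text
clock: 19.0
position: [0.5853, 0.1206, 0.0823]
tool_rot: [[-0.0, 0.946, 0.325], [-0.0, 0.325, -0.946], [-1.0, -0.0, 0.0]]
ft_force: [0.3, -0.4, -0.4]
gripper_width: 0.0226
clock: 19.3
position: [0.5854, 0.1207, 0.083]
tool_rot: [[-0.0, 0.946, 0.325], [-0.0, 0.325, -0.946], [-1.0, -0.0, 0.0]]
ft_force: [0.2, 1.2, -4.1]
gripper_width: 0.0227
```

```bash
python3 -m creep '[[-0.001,0,0,0],[0,0,0,0],[0,0,0,0]]'
```

```text
clock: 19.6
position: [0.5853, 0.1207, 0.0837]
tool_rot: [[-0.001, 0.946, 0.325], [-0.0, 0.325, -0.946], [-1.0, -0.001, -0.0]]
ft_force: [2.0, 0.8, -8.2]
gripper_width: 0.0224
```

```bash
python3 -m creep '[[-0.0006,0,0,0],[0,0,0,0],[0,0,0,0]]';python3 -m creep '[[-0.0005,0,0,0],[0,0,0,0],[0,0,0,0]]'; for i in 1 2; do python3 -c "
from h import *
go([0,0,0])"|head -1;done
```

```text
clock: 19.9
position: [0.5852, 0.1207, 0.0842]
tool_rot: [[-0.001, 0.946, 0.325], [-0.0, 0.325, -0.946], [-1.0, -0.001, -0.0]]
ft_force: [1.7, 0.6, -13.3]
gripper_width: 0.0226
clock: 20.2
position: [0.5852, 0.1206, 0.0847]
tool_rot: [[-0.001, 0.946, 0.325], [-0.0, 0.325, -0.946], [-1.0, -0.001, -0.0]]
ft_force: [4.4, 0.7, -18.2]
gripper_width: 0.0225
t 20.2 pos [0.5852 0.1206 0.0847] shift tool [ 0.0853 -0.5925 -0.0759] F [  4.36   0.65 -18.22] M [ 0.22 -0.64 -0.01] w 0.0225 q [10.5 27.4 98.  -0.  54.6 81.6]
t 20.2 pos [0.5852 0.1206 0.0847] shift tool [ 0.0853 -0.5925 -0.0759] F [  4.36   0.65 -18.22] M [ 0.22 -0.64 -0.01] w 0.0225 q [10.5 27.4 98.  -0.  54.6 81.6]
```

```bash
python3 -m creep '[[0.0006,0,0,0],[0,0,0,0]]'; python3 -m creep '[[0,0,0,0]]'
```

```text
clock: 20.4
position: [0.5852, 0.1207, 0.0846]
tool_rot: [[-0.001, 0.946, 0.325], [-0.0, 0.325, -0.946], [-1.0, -0.001, -0.0]]
ft_force: [2.7, 1.4, -14.8]
gripper_width: 0.0223
clock: 20.5
position: [0.5853, 0.1207, 0.0847]
tool_rot: [[-0.0, 0.946, 0.325], [-0.0, 0.325, -0.946], [-1.0, -0.0, 0.0]]
ft_force: [2.4, 0.5, -16.2]
gripper_width: 0.0224
```

```bash
python3 -m creep '[[0.0005,0,0,0],[0,0,0,0]]'; python3 -m creep '[[0,0,0,0]]';python3 -m creep '[[0,0,0,0]]'
```

```text
clock: 20.7
position: [0.5854, 0.1207, 0.0845]
tool_rot: [[0.0, 0.946, 0.325], [-0.0, 0.325, -0.946], [-1.0, 0.0, 0.0]]
ft_force: [2.8, 0.9, -15.3]
gripper_width: 0.0224
clock: 20.8
position: [0.5854, 0.1207, 0.0845]
tool_rot: [[0.0, 0.946, 0.325], [0.0, 0.325, -0.946], [-1.0, 0.0, 0.0]]
ft_force: [2.5, 0.6, -14.8]
gripper_width: 0.0225
clock: 20.9
position: [0.5854, 0.1207, 0.0844]
tool_rot: [[0.0, 0.946, 0.325], [-0.0, 0.325, -0.946], [-1.0, -0.0, 0.0]]
ft_force: [2.8, 0.9, -14.3]
gripper_width: 0.0221
```

```bash
python3 -m creep '[[0.0003,0,0,0],[0,0,0,0],[0,0,0,0]]'; python3 -m creep '[[0,0,0,0],[0,0,0,0]]';python3 -m creep '[[0,0,0,0],[0,0,0,0]]';python3 -m creep '[[0,0,0,0],[0,0,0,0]]'
```

```text
clock: 21.2
position: [0.5855, 0.1207, 0.0842]
tool_rot: [[0.0, 0.946, 0.325], [0.0, 0.325, -0.946], [-1.0, 0.0, 0.0]]
ft_force: [1.6, 1.4, -13.0]
gripper_width: 0.0222
clock: 21.4
position: [0.5855, 0.1207, 0.0842]
tool_rot: [[0.0, 0.946, 0.325], [-0.0, 0.325, -0.946], [-1.0, 0.0, 0.0]]
ft_force: [1.1, 1.9, -11.8]
gripper_width: 0.0223
clock: 21.6
position: [0.5855, 0.1207, 0.0841]
tool_rot: [[0.0, 0.946, 0.325], [0.0, 0.325, -0.946], [-1.0, 0.0, 0.0]]
ft_force: [1.6, 0.9, -11.5]
gripper_width: 0.0226
clock: 21.8
position: [0.5855, 0.1207, 0.0841]
tool_rot: [[0.0, 0.946, 0.325], [-0.0, 0.325, -0.946], [-1.0, 0.0, 0.0]]
ft_force: [2.0, 0.6, -11.0]
gripper_width: 0.0225
```

```bash
python3 -m creep '[[-0.0002,0,0,0],[0,0,0,0],[0,0,0,0]]'; python3 -m creep '[[0,0,0,0],[0,0,0,0]]';python3 -m creep '[[0,0,0,0],[0,0,0,0]]'
```

```text
clock: 22.1
position: [0.5855, 0.1207, 0.0842]
tool_rot: [[0.0, 0.946, 0.325], [-0.0, 0.325, -0.946], [-1.0, 0.0, 0.0]]
ft_force: [1.8, 2.0, -11.5]
gripper_width: 0.0225
clock: 22.3
position: [0.5855, 0.1207, 0.0842]
tool_rot: [[0.0, 0.946, 0.325], [-0.0, 0.325, -0.946], [-1.0, 0.0, 0.0]]
ft_force: [2.1, 1.4, -11.4]
gripper_width: 0.0225
clock: 22.5
position: [0.5855, 0.1207, 0.0842]
tool_rot: [[0.0, 0.946, 0.325], [-0.0, 0.325, -0.946], [-1.0, 0.0, 0.0]]
ft_force: [2.3, 1.5, -11.2]
gripper_width: 0.0223
```

```bash
python3 -m creep '[[-0.0003,0,0,0],[0,0,0,0],[0,0,0,0]]'; python3 -m creep '[[0,0,0,0],[0,0,0,0]]';python3 -m creep '[[0,0,0,0],[0,0,0,0],[0,0,0,0]]';python3 -m creep '[[0,0,0,0],[0,0,0,0],[0,0,0,0],[0,0,0,0]]'
```

```text
clock: 22.8
position: [0.5854, 0.1207, 0.0843]
tool_rot: [[-0.0, 0.946, 0.325], [-0.0, 0.325, -0.946], [-1.0, -0.0, 0.0]]
ft_force: [2.6, 1.5, -14.5]
gripper_width: 0.0223
clock: 23.0
position: [0.5854, 0.1206, 0.0844]
tool_rot: [[-0.0, 0.946, 0.325], [-0.0, 0.325, -0.946], [-1.0, -0.0, 0.0]]
ft_force: [2.8, 0.4, -13.8]
gripper_width: 0.0226
clock: 23.3
position: [0.5854, 0.1207, 0.0844]
tool_rot: [[-0.0, 0.946, 0.325], [-0.0, 0.325, -0.946], [-1.0, -0.0, 0.0]]
ft_force: [2.4, 1.3, -13.2]
gripper_width: 0.0225
clock: 23.7
position: [0.5854, 0.1207, 0.0845]
tool_rot: [[-0.0, 0.946, 0.325], [-0.0, 0.325, -0.946], [-1.0, -0.0, 0.0]]
ft_force: [2.0, 2.2, -14.5]
gripper_width: 0.0226
```

```bash
python3 -m creep '[[0.001,0,0,0],[0.001,0,0,0],[0.001,0,0,0],[0.001,0,0,0],[0,0,0,0],[0,0,0,0]]'; python3 -m creep '[[0.001,0,0,0],[0.001,0,0,0],[0,0,0,0],[0,0,0,0]]';python3 -m creep '[[0.001,0,0,0],[0,0,0,0],[0,0,0,0]]'
```

```text
clock: 24.3
position: [0.5858, 0.1206, 0.0812]
tool_rot: [[0.001, 0.946, 0.325], [-0.0, 0.325, -0.946], [-1.0, 0.001, 0.0]]
ft_force: [-0.2, -0.2, -0.5]
gripper_width: 0.0223
clock: 24.7
position: [0.5857, 0.1207, 0.0788]
tool_rot: [[0.001, 0.946, 0.325], [-0.0, 0.325, -0.946], [-1.0, 0.001, 0.0]]
ft_force: [0.1, -0.8, 1.3]
gripper_width: 0.0223
clock: 25.0
position: [0.5858, 0.1207, 0.0784]
tool_rot: [[0.001, 0.946, 0.325], [0.0, 0.325, -0.946], [-1.0, 0.001, 0.0]]
ft_force: [-1.5, -0.7, 4.7]
gripper_width: 0.0226
```

```bash
python3 -m creep '[[-0.0005,0,0,0],[0,0,0,0],[0,0,0,0],[0,0,0,0],[0,0,0,0]]' 0.05 20
python3 -m creep '[[-0.003,0,0,0],[-0.006,0,0,0],[-0.01,0,0,0],[-0.02,0,0,0],[-0.03,0,0,0],[-0.03,0,0,0],[-0.02,0,0,0],[0,0,0,0]]'
```

```text
clock: 25.5
position: [0.5854, 0.1207, 0.0778]
tool_rot: [[-0.0, 0.946, 0.325], [-0.0, 0.325, -0.946], [-1.0, -0.0, 0.0]]
ft_force: [0.5, -0.7, -0.2]
gripper_width: 0.05
clock: 26.3
position: [0.5874, 0.121, 0.2014]
tool_rot: [[0.008, 0.946, 0.325], [0.001, 0.325, -0.946], [-1.0, 0.008, 0.001]]
ft_force: [0.1, 0.4, -0.7]
gripper_width: 0.05
```

```bash
python3 -m creep '[[0,-0.01,0.015,0],[0,-0.02,0.03,0],[0,-0.02,0.03,0],[0,-0.02,0.03,0],[0,-0.02,0.03,0],[0,-0.02,0.03,0],[0,-0.02,0.02,0],[0,-0.01,0.01,0],[0,0,0,0],[0,0,0,0]]'
python3 - <<'E'
from h import *
go([0,0,0])
t=optics.get_image("top");s=optics.get_image("scene")
A=np.hstack([crop(t,(212,227),50,4,''),crop(s,(230,275),50,4,'')])
cv2.imwrite('pics/f1.png',A);cv2.imwrite('pics/f2.png',s["pixels"][:,:,::-1])
a=np.linspace(0,2*np.pi,90)
for im,n in((t,'t'),(s,'s')):
    print(n,"knob top pred (.5855,.1207)",proj(im,[[.5855,.1207,.101],[.5855,.1207,.105]]))
E
```

```text
clock: 27.3
position: [0.5163, -0.1088, 0.1966]
tool_rot: [[-0.0, 0.946, 0.324], [0.001, 0.324, -0.946], [-1.0, -0.0, -0.001]]
ft_force: [0.2, 0.3, 0.6]
gripper_width: 0.0503
t 27.3 pos [ 0.5163 -0.1088  0.1966] shift tool [ 0.1969 -0.453  -0.2702] F [0.2  0.35 0.61] M [0.   0.02 0.08] w 0.0503 q [-13.2  15.5  98.9   0.   65.6  57.9]
[[-5.000e-04  9.459e-01  3.244e-01]
 [ 7.000e-04  3.244e-01 -9.459e-01]
 [-1.000e+00 -2.000e-04 -8.000e-04]]
t knob top pred (.5855,.1207) [[206.67981049 223.2333951 ]
 [206.23314087 222.97161918]]
s knob top pred (.5855,.1207) [[225.4165378  258.23070962]
 [225.12287075 255.93217852]]
```

View pics/f1.png

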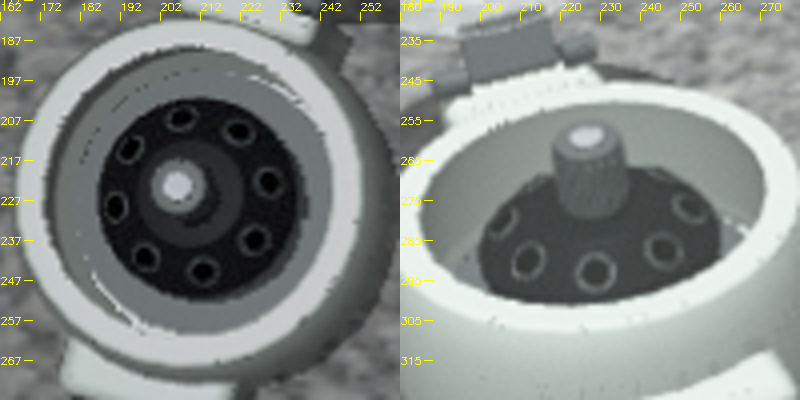

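View pics/f2.png

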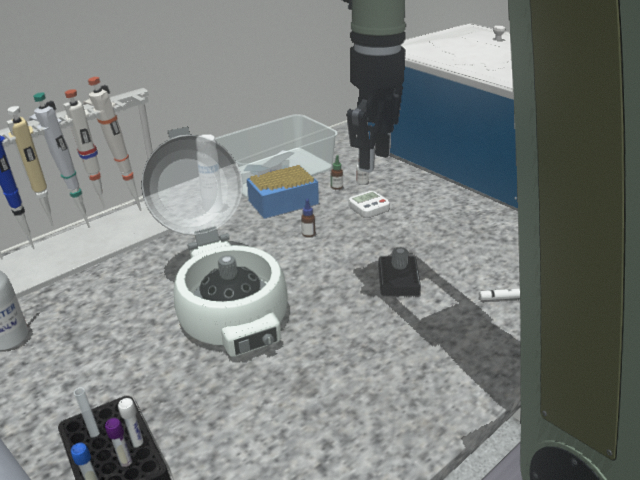

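```bash
python3 -c "
from workcell import ticket
print(ticket.finish_job())"
```

```text
the job is handed in; nothing more can be done
None
```

The round rotor is fitted on the spindle, pull-tested and let go. I handed the job in at about 27 s. The hand-in gives no verdict, so what follows rests on the force, position and camera readings.

- **Pressing on:** The catch snapped over at about 13 N on the drive. I then pressed the rotor down to the shoulder with about 12 N, well under the 25 N limit. The gripper then sat 37 mm above the shoulder, the same as above the bench when I took hold, so the rotor was fully down.
- **Pull test:** The catch has about 4 mm of play. My first pull overshot to about 17 N, still under the 20 N limit, and I backed off. The force then drifted down to about 10 N, so I raised it again and held about 12–13 N for 1 s. The catch held throughout.
- **Final check:** After release, the scene camera shows the knob top at pixel row 258.5. I predicted 258.2 for home and 255.9 if it were lifted 4 mm. The top view agrees to within about 1 pixel, and the rotor looks level.
- **Other items:** In the final picture, the strip rotor, timer and dropper bottle look to be where they started. I did not measure them again. The gripper is clear of everything.

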